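Find the socket that fits the clamp bar's middle nut

ROBOT

A 6-joint arm with a two-finger parallel gripper is mounted at the origin on the work surface; the furniture and walls round the work are solid. World frame = base frame: x ahead of the robot, y to its left, z up, the work surface at z = 0. Lengths are in m, angles in rad, forces in N, time in s.
With the tool pointing down it reaches from about 0.225 to 0.875 m from the base axis. Payload 3.4 kg.
Tool frame: the origin (TCP) lies at the very end of the fingers, on their centre line; the grasp point (between the pads) lies 19 mm behind it; z points along the fingers, y is the line along which they close (so a half turn about z gives the same grasp; the last joint's range is limited). The gripper opens to 85 mm and grips with 20 to 120 N. Pads are 22 mm wide; open, the fingers measure 114 mm over their backs; the gripper's body (76 mm by 85 mm) begins 54 mm behind the grasp point. The pads swing forward as they close: fully open they stand 13 mm farther back than shut.
Start: joints at [-1.271, 0.276, 1.505, -0, 1.361, -0.121], TCP at [0.235, -0.525, 0.231] pointing down, gripper open.
Joint ranges: [-2.89, 2.89], [-0.75, 2.08], [0.22, 2.7], [-1.18, 4.32], [0.11, 2.71], [-2.7, 2.7]. Speed limits (rad/s): [2.57, 2.57, 3.14, 3.14, 3.14, 3.14].

INTERFACE

Orientations are given as a unit quaternion [w, x, y, z].
In Python, from rig import readout, vision, manip gives the robot as it stands.
- The arm moves only by the shell command python3 -m handwheel 'ROWS' [FORCE]. ROWS is JSON, a list of rows, each a list of 3 entries, a list of its own where there are three numbers: the shift along the tool's x, y, z in mm, then the turn, a rotation vector about the tool's x, y, z in units of 6 degrees (1.0 is 6 degrees), then the closure, from -1 (fully open) to 1 (shut), so that 0 is half open. A call has 1 to 20 rows; each row shifts and turns the commanded pose from where the row before left it, along the tool's axes as they then stand; what a row does not reach is not made up. A row lasts 1/8 s, in which the tool goes at most 62.5 mm and 10.7 degrees, less where a joint would pass 70% of its speed; a pose out of reach is approached as far as the arm can. A call is refused whole if a number of a shift passes 62.5 or a number of a turn 1, either way. A call with a gripper value outside its range is refused whole. The fingers move at their own pace and stop on an object; FORCE is the grip in N (left out, the last holds). Time passes only in rows, so rows that do not move let the fingers close. It gives the time, the measured TCP pose, the force, the opening and the grip force at its end, in the units of the state.
- readout.get_state(): the state, without advancing time (a new reading comes with each control period).
- vision.get_image(name): name is "side" or "top"; returns the picture (400x640x3 uint8, blue, green, red); there is no depth.
- vision.camera_params(name): a dict with "intrinsics" (3x3 intrinsics, pixels), "rvec" (rotation vector, rad) and "tvec" (3), from world to camera coordinates, as OpenCV has them. Camera axes: x right, y down, z forward; pixel columns grow to the right and rows downward; lengths in m; the calibration is good to about 2 mm. A picture is of the moment at which its call begins. camera_params takes no time and is no camera call.
- manip.sign_off(): hands the job in; it is judged then, once.
The state is a dict: "clock": time; "qpos": joint angles; "qd": joint speeds; "effort": joint torques, N m; "position": TCP position; "ee_rot": TCP orientation; "contact_force": force on the tool from outside, world axes, zero at the start; "moment": the same for the moment, N m; "width": finger opening in m; "gripper_force": force on a finger pad.
Only numpy, scipy, OpenCV 4.12 (cv2) and the standard library are available. Lean on these libraries where they do the work, as an engineer would, in place of code of your own. Each camera call takes 0.05 s, during which the arm holds its last target. There are 200 camera calls.

TASK

The middle one of the three nuts on the flat steel clamp bar has to come off next, and only one of the three look-alike sockets fits it. Try the sockets on that nut until one drops over it and goes fully down flat onto the bar; stand those that do not fit back upright on the bench top. Finish while still gripping the fitting socket, fully down and upright on the nut, and do not disturb the other things on the bench.

Things in the scene. Friction and masses are not known exactly. Their poses are not given: they have to be found in the camera images.
- socket_a: one of three sockets alike outside: round dark body 40 mm across, 42 mm tall, with a square adapter 20 x 20 mm, 30 mm tall, centred on top (72 mm in all), about 0.25 kg, standing mouth down on the bench. Origin: centre of the mouth (underside); z up to the adapter; the adapter's four sides face +-x and +-y. The bore is hidden below; which socket fits must be found by trying.
- socket_b: second socket, outside exactly like socket_a, origin and axes the same. The three have blind hexagon bores of 19, 24 and 29 mm across flats, 36, 27 and 18 mm deep in that order; which has which is not told. Two flats of each bore are square to the socket's x axis; a turn by 60 degrees makes no difference.
- socket_c: third socket, outside exactly like socket_a, origin and axes the same. A socket too small stops on top of the nut, one too big for it stops on the stud's end, both with the mouth 7 mm or more above the bar; the fitting one, turned to match the hexagon (2 mm play across flats), goes down until its mouth lies on the bar.
- seat (a point): the job's nut: point on the clamp bar's top face at the axis of the middle stud and nut, 12 mm above the bench; z up, y along the bar, x across it. The bar is fixed, bright steel, 52 x 160 x 12 mm, centred here. Three fixed upright studs with hexagon nuts, all on the bar, in a row along y at 0 and +-50 mm. Each nut has two flats square to this x axis and a 1.5 mm bevel on top.
- stud_left (a point): same kind of point at the neighbouring stud 50 mm along +y (not the job's). The three nuts, in an order that changes: 17 mm across flats, 10 mm tall, stud end 34 mm above the bar; 22 mm, 12 mm tall, stud end 25 mm; 27 mm, 14 mm tall, stud end 16 mm.
- stud_right (a point): same kind of point at the neighbouring stud 50 mm along -y (not the job's).
- bolt_tall: keep clear; may not be shifted by more than 30 mm or knocked over. Origin: centre of the underside. Loose steel bolt standing on its hexagon head, 28 x 24 x 52 mm.
- bolt_short: keep clear; may not be shifted by more than 30 mm or knocked over. Origin: centre of the underside. Loose steel bolt standing on its hexagon head, 28 x 24 x 44 mm.
- jar: keep clear; may not be shifted by more than 30 mm or knocked over. Origin: centre of the underside. Loose small round open tin pot, 60 mm across, 60 mm tall.

How it is judged:
At the end, for the whole second after the job is handed in: One socket is fully down on the middle nut: its mouth within 3 mm of the bar's top face, within 4 mm of the stud's axis, within 0.08 rad of upright, and still gripped by the fingers (more than 3 N); the other two stand upright (within 0.1 rad) and still on the bench top (mouth within 6 mm of it) (((horizontal distance between socket_a and seat below 0.004 m and z of socket_a in the frame of seat between -0.003 and 0.003 m and angle between socket_a's own z axis and vertical below 0.08 rad and contact force between the fingers and socket_a above 3 N and height (world z) of socket_b between -0.006 and 0.006 m and angle between each of socket_b, socket_c's own z axis and vertical below 0.1 rad and linear speed of each of socket_b, socket_c below 0.02 m/s and height (world z) of socket_c between -0.006 and 0.006 m) or (horizontal distance between socket_b and seat below 0.004 m and z of socket_b in the frame of seat between -0.003 and 0.003 m and angle between socket_b's own z axis and vertical below 0.08 rad and contact force between the fingers and socket_b above 3 N and height (world z) of socket_a between -0.006 and 0.006 m and angle between each of socket_a, socket_c's own z axis and vertical below 0.1 rad and linear speed of each of socket_a, socket_c below 0.02 m/s and height (world z) of socket_c between -0.006 and 0.006 m) or (horizontal distance between socket_c and seat below 0.004 m and z of socket_c in the frame of seat between -0.003 and 0.003 m and angle between socket_c's own z axis and vertical below 0.08 rad and contact force between the fingers and socket_c above 3 N and height (world z) of socket_a between -0.006 and 0.006 m and angle between each of socket_a, socket_b's own z axis and vertical below 0.1 rad and linear speed of each of socket_a, socket_b below 0.02 m/s and height (world z) of socket_b between -0.006 and 0.006 m))); the arm keeps its last pose, push and grip.
It fails at once if a bolt or the pot was shifted by more than 30 mm or knocked over (distance of any of bolt_tall, bolt_short, jar from where it was at the start of the episode above 0.03 m or angle between any of bolt_tall, bolt_short, jar's own z axis and vertical above 0.5 rad).
It also fails if it takes over 61 s, if anything falls off the work surface, if the arm or the gripper's body presses on something with over 40 N, if the wrist force passes 120 N, or if a joint passes its speed limit or range.

## Working session

There is one attempt and no reset: what is moved stays moved. The work goes in short steps, Python scripts to look and compute and a shell command to move; the robot and the scene stay as the last step left them, time stands still between calls to the robot, and variables do not carry over. Pictures are saved under pics/ and viewed, at most 10 in all, crops included, and the job is handed in when it is done.

```bash
mkdir -p pics; ls
python3 - <<'E'
from rig import readout, vision
import cv2,numpy as np
for n in("top","side"):
    cv2.imwrite(f"pics/{n}0.png",vision.get_image(n)); p=vision.camera_params(n)
    R=cv2.Rodrigues(np.array(p["rvec"],float))[0]; print(n,p["intrinsics"],(-R.T@np.array(p["tvec"]).ravel()).round(3),R[2].round(3))
print(readout.get_state())
E
```

```text
pics
top [[397.66940653   0.         317.20772731]
 [  0.         397.66940653 200.84919743]
 [  0.           0.           1.        ]] [0.304 0.022 0.89 ] [ 0.225 -0.042 -0.973]
side [[449.06877864   0.         320.35534283]
 [  0.         449.06877864 200.40669788]
 [  0.           0.           1.        ]] [0.458 0.966 0.471] [ 0.013 -0.915 -0.404]
{'clock': 0.1, 'qpos': array([-1.27099892e+00,  2.76546687e-01,  1.50603999e+00,  7.64847181e-06,
        1.36071538e+00, -1.21002864e-01]), 'qd': array([ 0.00168817, -0.00126821, -0.00462737, -0.00016389, -0.00031248,
        0.00123496]), 'effort': array([ 3.45025437e-04, -4.17698729e+01, -2.46404529e+01, -2.18386695e-04,
        5.82278983e-03, -1.11217361e-05]), 'position': array([ 0.23473233, -0.52436745,  0.23050437]), 'ee_rot': array([-8.51622828e-04,  9.77947234e-01,  2.08850371e-01, -7.25817575e-05]), 'contact_force': array([-0.91749161,  0.64485384, -0.48605686]), 'moment': array([-0.04062011,  0.05484618,  0.01803824]), 'gripper_force': 0.0, 'width': 0.08576150450722397}
```

View pics/top0.png

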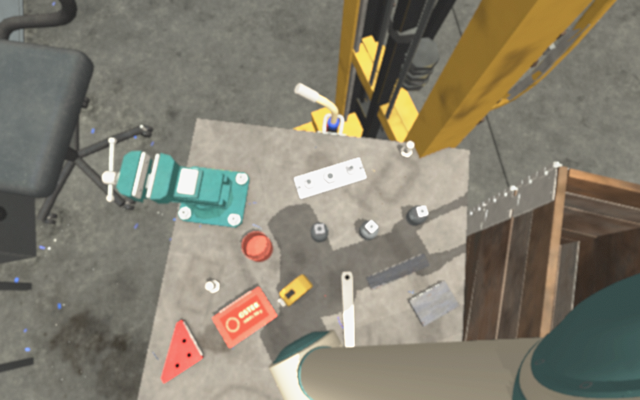

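View pics/side0.png

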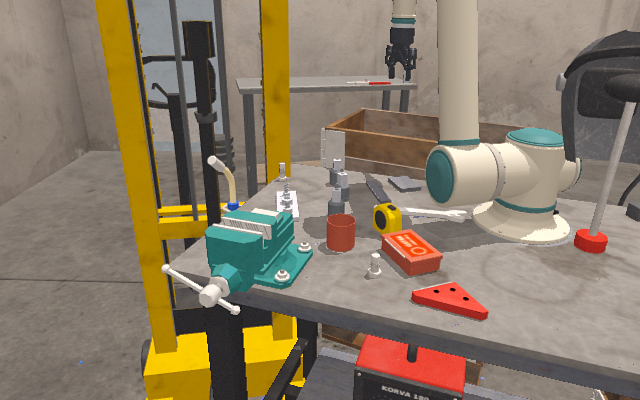

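The top view shows the bar at about (330,177), sockets at (320,230), (370,228) and (418,213), bolts at (407,149) and (212,285), and the pot at (257,246). The side view shows the same layout, with the bar at about (287,203).

```bash
cat > h.py <<'E'
import cv2,numpy as np
from rig import readout, vision
def cam(n):
    p=vision.camera_params(n);return np.array(p["intrinsics"]),np.array(p["rvec"],float).ravel(),np.array(p["tvec"],float).ravel()
def ray(n,px,z):
    K,r,t=cam(n);R=cv2.Rodrigues(r)[0];C=-R.T@t
    px=np.atleast_2d(np.array(px,float));d=np.c_[px,np.ones(len(px))]@np.linalg.inv(K).T@R
    return C+d*((z-C[2])/d[:,2])[:,None]
def proj(n,P):
    K,r,t=cam(n);return cv2.projectPoints(np.atleast_2d(np.array(P,float)),r,t,K,None)[0][:,0]
E
python3 - <<'E'
from h import *
t=cv2.imread("pics/top0.png");s=cv2.imread("pics/side0.png")
a=cv2.resize(t[145:245,285:445],None,fx=5,fy=5,interpolation=cv2.INTER_CUBIC)
cv2.imwrite("pics/c1.png",a)
cv2.imwrite("pics/c2.png",cv2.resize(s[150:250,260:380],None,fx=6,fy=6,interpolation=cv2.INTER_CUBIC))
g=t.min(2); m=((g>190)*255).astype(np.uint8); m[:,:285]=0;m[:,375:]=0;m[:150]=0;m[205:]=0
c=max(cv2.findContours(cv2.morphologyEx(m,cv2.MORPH_CLOSE,np.ones((7,7))),0,2)[0],key=cv2.contourArea)
w=ray("top",c[:,0],0.012)[:,:2]*1000
(cx,cy),sz,an=cv2.minAreaRect(w.astype(np.float32));print("bar",cx,cy,sz,an)
for x0,y0,x1,y1 in((308,215,335,245),(355,213,382,243),(403,200,432,228)):
    k=((g[y0:y1,x0:x1]>140)*255).astype(np.uint8)
    cs=sorted(cv2.findContours(k,0,2)[0],key=cv2.contourArea)[-2:]
    for c in cs:
        w=ray("top",c[:,0]+[x0,y0],0.072)[:,:2]*1000
        print("sock",len(c),c.mean((0,1))+[x0,y0],cv2.minAreaRect(w.astype(np.float32)))
E
```

```text
bar 556.5983276367188 -54.28258514404297 (56.00889205932617, 163.57493591308594) 7.0666046142578125
sock 35 [322.37142857 228.02857143] ((431.3276672363281, -15.5032958984375), (41.657108306884766, 60.949249267578125), 78.66480255126953)
sock 9 [358.55555556 238.66666667] ((403.07244873046875, -82.76392364501953), (14.457279205322266, 22.903644561767578), 77.9712905883789)
sock 29 [366.13793103 225.4137931 ] ((423.1174011230469, -107.91026306152344), (54.85344314575195, 50.633853912353516), 79.21154022216797)
sock 7 [426.85714286 223.71428571] ((403.33612060546875, -227.78607177734375), (19.686656951904297, 14.791879653930664), 79.21299743652344)
sock 29 [417.75862069 209.17241379] ((438.0525817871094, -216.8406219482422), (59.8076286315918, 36.56303024291992), 79.21018981933594)
```

View pics/c1.png

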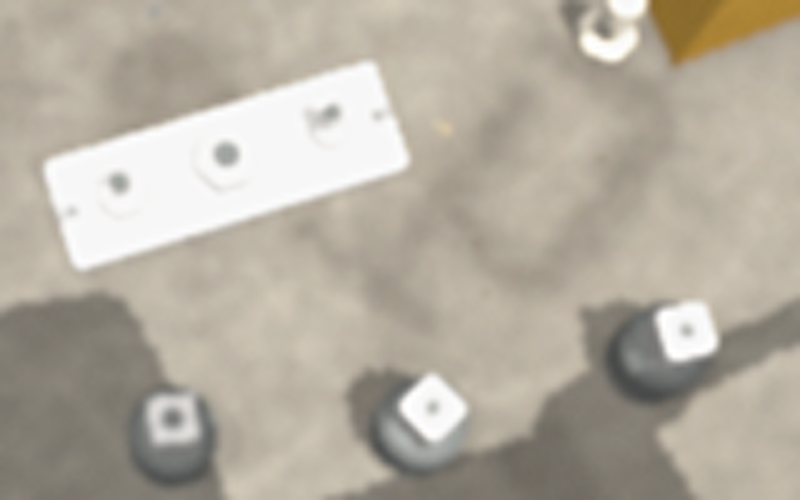

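View pics/c2.png

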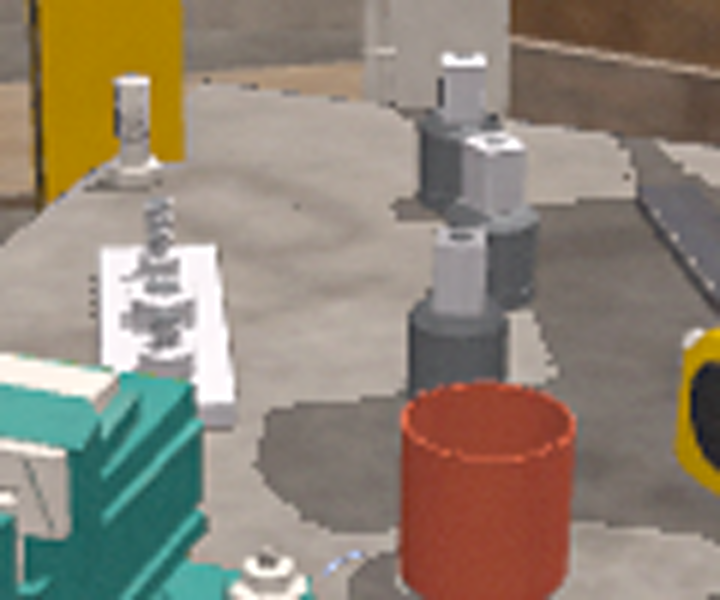

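The crops show three things:
- The middle nut looks like the largest; its stud is at crop (226,155). The right stud looks tall.
- The adapter tops have their centre holes at crop (173,419), (433,408) and (687,331).
- The side crop shows the same three sockets clear of the bar.

```bash
cat >> h.py <<'E'
def yawnow(s):
    w,x,y,z=s["ee_rot"]; return np.degrees(2*np.arctan2(y,x))
def go(x,y,z,yaw):
    "turn units about tool z, then shift in the turned tool frame (mm)"
    s=readout.get_state();p=np.array(s["position"])*1000;y0=yawnow(s)
    d=(yaw-y0+180)%360-180;a=np.radians(yaw);dx,dy=x-p[0],y-p[1]
    print("t",s["clock"],"pos",p.round(1),"yaw",round(y0,1),"TURN units",round(-d/6,2),
      "SHIFT after turn",np.round([dx*np.cos(a)+dy*np.sin(a),dx*np.sin(a)-dy*np.cos(a),p[2]-z],1))
E
python3 - <<'E'
from h import *
o=np.array([285,145]);f=lambda l:(np.array(l)+.5)/5-.5+o
bar=ray("top",f([(43,160),(375,60),(411,160),(79,271)]),.012)*1000
print("bar",bar.mean(0).round(1)); 
for i,j in((0,1),(3,2),(0,3),(1,2)):
    d=bar[j]-bar[i];print(np.linalg.norm(d).round(1),np.degrees(np.arctan2(d[1],d[0])).round(1))
for n,z in(("27",16),("22",25),("17",34)):
    print(n,[(ray("top",f(c),.012+z/1000)[0,:2]*1000).round(1) for c in((120,183),(227,154),(333,115))])
for n,h,q in(("A",(173,419),[(147,392),(193,390),(199,440),(152,445)]),("B",(433,408),[(433,374),(468,408),(434,442),(398,407)]),("C",(687,331),[(656,312),(707,300),(719,347),(668,362)])):
    w=ray("top",f(q),.072)*1000;e=np.roll(w,-1,0)-w
    a=np.degrees(np.arctan2(e[:,1],e[:,0]))
    print(n,"hole",(ray("top",f(h),.072)[0]*1000).round(1),"quad",w.mean(0).round(1),"ang mod 90",(a%90).round(1),np.degrees(np.angle(np.exp(4j*np.radians(a)).sum()))/4)
go(430,-10,150,0)
E
```

```text
bar [557.3 -55.5  12. ]
161.4 -83.3
161.1 -81.8
55.3 -172.8
50.9 -173.2
27 [array([552.1,  -4.4]), array([556.5, -54.4]), array([ 565.6, -105.3])]
22 [array([549.5,  -4.1]), array([553.8, -53.6]), array([ 562.8, -104. ])]
17 [array([546.9,  -3.9]), array([551.2, -52.8]), array([ 560.1, -102.6])]
A hole [435.   -6.1  72. ] quad [436.   -6.2  72. ] ang mod 90 [81.7 85.8 85.3 84.6] -5.626477551439645
B hole [ 419.3 -113.3   72. ] quad [ 419.4 -113.4   72. ] ang mod 90 [33.7 33.6 33.9 32.2] 33.325866363337035
C hole [ 431.3 -225.2   72. ] quad [ 431.6 -225.5   72. ] ang mod 90 [ 2.6 89.8  5.6 89.3] 1.8059414562157274
t 0.1 pos [ 234.7 -524.4  230.5] yaw 24.1 TURN units 4.02 SHIFT after turn [ 195.3 -514.4   80.5]
```

```bash
python3 -c "
from h import *
go(431.5,-225.4,46,1.8)"
```

```text
t 0.1 pos [ 234.7 -524.4  230.5] yaw 24.1 TURN units 3.72 SHIFT after turn [ 206.1 -292.6  184.5]
```

```bash
python3 -m handwheel '[[[0,0,0],[0,0,0.93],-1],[[0,0,0],[0,0,0.93],-0.3],[[0,0,0],[0,0,0.93],-0.3],[[0,0,0],[0,0,0.93],-0.3],[[25.8,-36.6,12],[0,0,0],-0.3],[[25.8,-36.6,12],[0,0,0],-0.3],[[25.8,-36.6,12],[0,0,0],-0.3],[[25.8,-36.6,12],[0,0,0],-0.3],[[25.8,-36.6,12],[0,0,0],-0.3],[[25.8,-36.6,12],[0,0,0],-0.3],[[25.8,-36.6,12],[0,0,0],-0.3],[[25.8,-36.6,12],[0,0,0],-0.3],[[0,0,0],[0,0,0],-0.3],[[0,0,0],[0,0,0],-0.3]]' 30; python3 -c "
from h import *
go(431.5,-225.4,46,1.8)"
```

```text
clock: 1.85
position: [0.4319, -0.226, 0.1352]
ee_rot: [0.0, 1.0, 0.016, -0.0]
contact_force: [0.9, -1.0, -0.0]
width: 0.0555
gripper_force: 0.0
t 1.85 pos [ 431.9 -226.   135.2] yaw 1.8 TURN units 0.01 SHIFT after turn [-0.4 -0.6 89.2]
```

```bash
python3 -m handwheel '[[[0,0,20],[0,0,0],-0.3],[[0,0,25],[0,0,0],-0.3],[[0,0,25],[0,0,0],-0.3],[[0,0,15],[0,0,0],-0.3],[[0,0,4],[0,0,0],-0.3],[[0,0,0],[0,0,0],0.2],[[0,0,0],[0,0,0],0.5],[[0,0,0],[0,0,0],1],[[0,0,0],[0,0,0],1],[[0,0,0],[0,0,0],1],[[0,0,0],[0,0,0],1],[[0,0,0],[0,0,0],1]]' 60
python3 - <<'E'
from h import *
im=vision.get_image("top")[120:270,270:470]
cv2.imwrite("pics/g1.png",cv2.resize(im,None,fx=4,fy=4,interpolation=cv2.INTER_CUBIC))
go(431.5,-225.4,170,7)
E
```

```text
clock: 3.35
position: [0.4326, -0.2264, 0.0472]
ee_rot: [0.001, 1.0, 0.016, 0.001]
contact_force: [-1.4, -0.2, 6.7]
width: 0.0189
gripper_force: 59.4
t 3.4 pos [ 432.6 -226.4   47.2] yaw 1.8 TURN units -0.86 SHIFT after turn [  -1.    -1.1 -122.8]
```

View pics/g1.png

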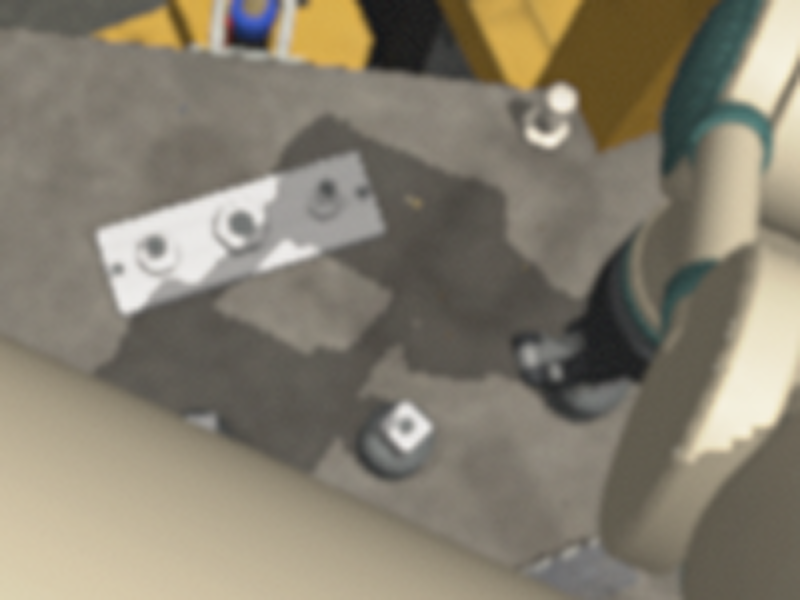

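The picture shows socket C gripped, with the middle nut at (240,228) clearly the biggest. I'll lift and carry it over.

```bash
python3 -m handwheel '[[[0,0,-12],[0,0,0],1],[[0,0,-20],[0,0,0],1],[[0,0,-20],[0,0,-0.43],1],[[0,0,-20],[0,0,-0.43],1],[[0,0,0],[0,0,0],1]]'; python3 -c "
from h import *
go(556.8,-54.8,100,7)"
```

```text
clock: 4.03
position: [0.4329, -0.2262, 0.1198]
ee_rot: [0.001, 0.998, 0.06, 0.001]
contact_force: [0.5, -0.7, -2.9]
width: 0.0192
gripper_force: 59.0
t 4.025 pos [ 432.9 -226.2  119.8] yaw 6.9 TURN units -0.01 SHIFT after turn [ 143.8 -155.    19.8]
```

```bash
python3 -m handwheel '[[[16,-17,0],[0,0,0],1],[[25,-27,0],[0,0,0],1],[[30,-33,0],[0,0,0],1],[[30,-33,0],[0,0,0],1],[[25,-27,0],[0,0,0],1],[[17.8,-18,14],[0,0,0],1],[[0,0,15],[0,0,0],1],[[0,0,0],[0,0,0],1],[[0,0,0],[0,0,0],1]]'
python3 - <<'E'
from h import *
go(556.8,-54.8,73,7)
a=vision.get_image("top")[130:230,280:400];b=vision.get_image("side")[140:240,240:360]
cv2.imwrite("pics/n1.png",np.hstack([cv2.resize(i,(400,333),interpolation=cv2.INTER_CUBIC) for i in(a,b)]))
E
```

```text
clock: 5.15
position: [0.5553, -0.0553, 0.0891]
ee_rot: [0.0, 0.998, 0.06, -0.0]
contact_force: [0.3, 0.4, -1.6]
width: 0.019
gripper_force: 59.0
t 5.15 pos [555.3 -55.3  89.1] yaw 6.9 TURN units -0.02 SHIFT after turn [ 1.5 -0.3 16.1]
```

View pics/n1.png

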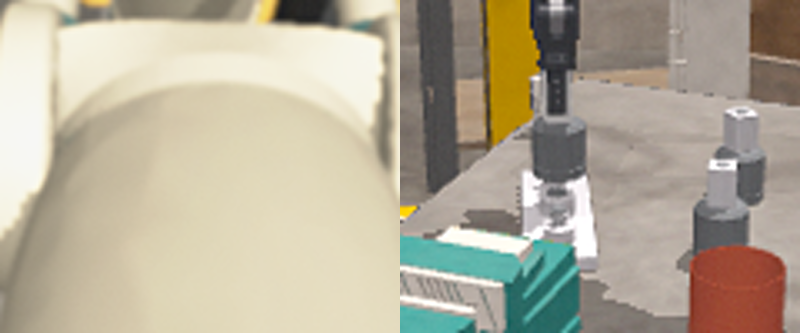

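The top view is blocked by the arm. The side view shows the socket hanging centred over the bar, so I'll go down and feel for contact.

```bash
python3 -m handwheel '[[[1.5,-0.3,8],[0,0,0],1],[[0,0,5],[0,0,0],1],[[0,0,2],[0,0,0],1],[[0,0,2],[0,0,0],1],[[0,0,1],[0,0,0],1],[[0,0,0],[0,0,0],1]]'; python3 -c "
from h import *
go(556.8,-54.8,59.2,7)"
```

```text
clock: 6.0
position: [0.5578, -0.0542, 0.0714]
ee_rot: [0.0, 0.998, 0.061, 0.0]
contact_force: [0.4, 0.0, -2.3]
width: 0.019
gripper_force: 59.1
t 6.0 pos [557.8 -54.2  71.4] yaw 7.0 TURN units -0.01 SHIFT after turn [-1.   0.5 12.2]
```

```bash
python3 -m handwheel '[[[-0.6,0.3,1],[0,0,0],1],[[0,0,2],[0,0,0],1],[[0,0,2],[0,0,0],1],[[0,0,0],[0,0,0],1]]'; python3 -c "
from h import *
go(556.8,-54.8,59.2,7)"
```

```text
clock: 6.5
position: [0.5572, -0.0546, 0.0661]
ee_rot: [0.0, 0.998, 0.061, 0.0]
contact_force: [0.7, -1.5, -3.5]
width: 0.0186
gripper_force: 59.0
t 6.5 pos [557.2 -54.6  66.1] yaw 7.0 TURN units -0.01 SHIFT after turn [-0.4  0.1  6.9]
```

```bash
python3 -m handwheel '[[[0,0,2],[0,0,0],1],[[0,0,2],[0,0,0],1],[[0,0,2],[0,0,0],1],[[0,0,1],[0,0,0],1],[[0,0,0],[0,0,0],1]]'; python3 -c "
from h import *
go(556.8,-54.8,59.2,7)"
```

```text
clock: 7.12
position: [0.5572, -0.0545, 0.0593]
ee_rot: [0.0, 0.998, 0.061, 0.0]
contact_force: [2.6, -2.7, -1.3]
width: 0.0192
gripper_force: 59.1
t 7.125 pos [557.2 -54.5  59.3] yaw 7.0 TURN units -0.01 SHIFT after turn [-0.4  0.2  0.1]
```

```bash
python3 -m handwheel '[[[0,0,1],[0,0,0],1],[[0,0,0.8],[0,0,0],1],[[0,0,0],[0,0,0],1]]'
python3 - <<'E'
from h import *
go(556.8,-54.8,59.2,7)
b=vision.get_image("side")[140:240,240:360]
cv2.imwrite("pics/n2.png",cv2.resize(b,(720,600),interpolation=cv2.INTER_CUBIC))
E
```

```text
clock: 7.5
position: [0.5573, -0.0546, 0.0592]
ee_rot: [0.0, 0.998, 0.061, 0.001]
contact_force: [-0.5, -1.4, 9.4]
width: 0.0189
gripper_force: 60.8
t 7.5 pos [557.3 -54.6  59.2] yaw 7.0 TURN units -0.01 SHIFT after turn [-0.5  0.2  0. ]
```

View pics/n2.png

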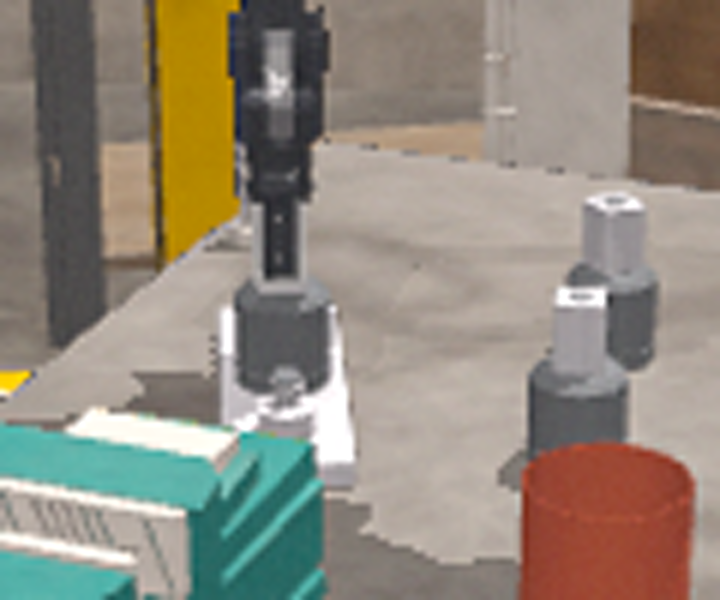

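The picture shows socket C down on the bar around the middle nut, with its mouth at about (283,385). The other two sockets stand untouched. The contact height is 59.2 mm, exactly the seated value, with a clear 9 N push from the bar.

```bash
python3 -c "
from rig import manip
print(manip.sign_off())"
```

```text
the job is handed in; nothing more can be done
None
```

The rightmost socket fit on the first try and is fully down on the middle nut, upright and still gripped; the other two sockets were never moved, and the job is handed in (no verdict was returned).

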